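# Stow the wide slot punch on its sloped rest and latch the keeper

## Robot

A 6-joint arm with a two-finger parallel gripper is mounted at the origin on the work surface. World frame = base frame: x ahead of the robot, y to its left, z up, the work surface at z = 0. Lengths are in m, angles in rad, forces in N, time in s.
With the tool pointing down it reaches from about 0.4 to 0.825 m from the base axis. Payload 7 kg.
Tool frame: the origin (TCP) lies at the very end of the fingers, on their centre line; the grasp point (between the pads) lies 19 mm behind it; z points along the fingers, y is the line along which they close (so a half turn about z gives the same grasp; the last joint's range is limited). The gripper opens to 88 mm and grips with 3 to 60 N. Pads are 19 mm wide; open, the fingers measure 130 mm over their backs; the gripper's body (78 mm by 193 mm) begins 47 mm behind the grasp point.
Start: joints at [0.288, 0.359, 0.012, 0, -1.224, -0.288], TCP at [0.675, -0, 0.227] pointing down, gripper open.
Joint ranges: [-3.07, 3.07], [-1.43, 2.12], [-1.02, 1.25], [-3.03, 1.67], [-3.05, -0], [-3.03, 3.03]. Speed limits (rad/s): [2.39, 2.39, 3.01, 3.14, 3.14, 3.14].

## Interface

Orientations are given as [roll, pitch, yaw] about the fixed x, y, z axes, in that order (R = Rz(yaw) Ry(pitch) Rx(roll)).
In Python, from station import * gives the robot as it stands.
- The arm moves only by the tool servo_tool, never from a script. Its argument "moves" is a list of rows, each an object of numbers: "jaw": the opening, from 0 (shut) to 1 (fully open); "dx", "dy", "dz": the shift along the world's x, y, z in m; "roll": the turn about the world's z in degrees. A call has exactly 10 rows; each row shifts and turns the commanded pose from where the row before left it; what a row does not reach is not made up. A row lasts 1/8 s, in which the tool goes at most 62.5 mm and 10.7 degrees, less where a joint would pass 70% of its speed; a pose out of reach is approached as far as the arm can. A call with a gripper value outside its range is refused whole. The fingers move at their own pace and stop on an object; "newtons" is the grip in N (left out, the last holds). Time passes only in rows, so rows that do not move let the fingers close, or fill a call up. It gives the time, the measured TCP pose, the force, the opening and the grip force at its end, in the units of the state.
- get_state(): the state, without advancing time (a new reading comes with each control period).
- grab_frame(name): name is "scene" or "side" or "wrist"; returns (picture, depth): 384x512x3 uint8, red, green, blue; 384x512 float32, m along the optical axis (not along the pixel's ray), 0 where there is no reading.
- calibration(name): a dict with "intrinsics" (3x3 intrinsics, pixels), "R" (3x3) and "t" (3): a world point X has camera coordinates R X + t. Camera axes: x right, y down, z forward; pixel columns grow to the right and rows downward; lengths in m; the calibration is good to about 2 mm. The wrist camera is an equidistant fisheye: a pixel r from the principal point sees the ray r / f radians off the axis. A picture is of the moment at which its call begins: read the wrist's pose just before it. calibration takes no time and is no camera call; for the wrist camera it gives the pose at the moment of the call.
- job_done(): hands the job in; it is judged then, once.
The state is a dict: "t": time; "q": joint angles; "qd": joint speeds; "joint_efforts": joint torques, N m; "eef_pos": TCP position; "ee_rot": TCP orientation; "force": force on the tool from outside, world axes, zero at the start; "moment": the same for the moment, N m; "width": finger opening in m; "gripper_force": force on a finger pad.
Only numpy, scipy, OpenCV 4.12 (cv2) and the standard library are available. Lean on these libraries where they do the work, as an engineer would, in place of code of your own. Each camera call takes 0.05 s, during which the arm holds its last target. There are 200 camera calls.

## Task

Put the wide slot punch (blue band) away: lay it flat on the sloped rest of the stand, same side up as it lies now, with its dark cutting end down in the aluminium shoe at the low end, and let go of it without dropping it. Then swing the red-tabbed keeper bar over the punch and down until it lies fully home in its brass catch. Leave everything else on the bench where it is.

Things in the scene. Friction and masses are not known exactly. Their poses are not given: they have to be found in the camera images.
- wide_punch: wide slot punch, flat steel bar 100 long, 40 wide, 18 thick, blue band near the head; the last 16 mm at the cutting end are dark, 34 wide, 14 thick. Lies flat on the green mat (3 mm thick). Origin: centre of its underside. x along it towards the cutting end (at x = +50 mm), y across, z up. About 0.4 kg.
- wide_punch_edge (a point): middle of the wide punch's cutting edge (50 mm along +x, 7 mm above the underside)
- cradle: sloped rest on a stand: a wooden rail 24 wide, 78 long, ending in a shoe, about 100 above the table, falling 30 degrees along its x (away from the robot). Origin: on the rail's upper face, where the centre of the wide punch's underside belongs; x down the slope, y across, z square to the slope. A punch laid home has the same axes as the rest. Sizes in mm.
- shoe (a point): middle of the stop face of the aluminium shoe at the rest's low end (x 50, y 0, z 0 mm of the rest's frame; axes as the rest). Stop rises to z = +14; side cheeks run from x = 26 to 62, inner faces at y = +-23, tops at z = +12.
- catch (a point): floor of the forked brass catch, where the keeper bar comes to lie (x -32, y -45, z 19 mm of the rest's frame; axes as the rest); fork 25 wide in x, 10 in y, tops at z = +34.
- keeper (a joint): keeper bar's hinge angle, rad: 0 = closed, across the rest and in the catch; grows as it swings up (1.57 = square to the slope) and over to the +y side, to 2.65. Hinge line parallel to the rest's x through x -32, y 45, z 23.5 mm of the rest's frame (posts 25 wide in x, 10 in y, tops at z = +30). Stiff: stays where left; about 1 N at the tab moves it.
- keeper_tab (a point): centre of the red tab near the keeper bar's free end, 110 mm from the hinge line; closed it is at x -32, y -65, z 23.5 mm of the rest's frame. Tab 14 wide (along the rest's x), 24 long along the bar, 10 thick; the bar is steel, 14 wide, 6 thick, and ends 122 mm from the hinge. y axis along the bar towards the hinge.
- narrow_punch: narrow slot punch with a yellow band, 100 x 26 x 18, on the mat; leave it. Origin and axes as for the wide punch.
- mallet: mallet lying on the bench, 220 long, light wooden handle, white round head 48 across; leave it. Origin under its middle.
- jar: amber glass jar, 56 across, 60 high; leave it. Origin at its underside.
- dye: white bottle with black cap, 44 across, 100 high; leave it. Origin at its underside.
- awl: awl lying on the bench, dark wooden handle, 150 long; leave it. Origin under its middle.
- weight: brass pattern weight, 44 across, 28 high, on the mat; leave it. Origin at its underside.
Not all that is in view belongs to the job. What is shaped like the wide_punch but orange or pink is not meant. Of the things that look like the part that bears cradle, the smaller one is meant.

How it is judged:
By the outcome, as a careful person would: the job done as asked, in the order asked, and still so for the second after the job is handed in, with the robot touching nothing.
It also fails if it takes over 61 s, if anything falls off the work surface, if the arm or the gripper's body presses on something with over 40 N, if the wrist force passes 120 N, or if a joint passes its speed limit or range.

## Working session

There is one attempt and no reset: what is moved stays moved. The work goes in short steps, Python scripts to look and compute and a tool call to move; the robot and the scene stay as the last step left them, time stands still between calls to the robot, and variables do not carry over. Pictures are saved under pics/ and viewed, at most 10 in all, crops included, and the job is handed in when it is done.

Besides the shell and the picture viewer there is one more tool, called after "Request:" as name([rows], argument=value, ...), one row to a line, values as JSON. servo_tool: Moves the arm, as the interface text tells. Its arguments: {"type":"object","properties":{"moves":{"type":"array","items":{"type":"object","properties":{"jaw":{"type":"number"},"dx":{"type":"number"},"dy":{"type":"number"},"dz":{"type":"number"},"roll":{"type":"number"}}}},"newtons":{"type":"number"}},"required":["moves"]}

```bash
mkdir -p pics; ls
cat > h.py <<'E'
from station import *
import numpy as np, cv2
def cloud(n):
    c=calibration(n); im,d=grab_frame(n)
    K=np.array(c["intrinsics"]);R=np.array(c["R"]);t=np.array(c["t"])
    v,u=np.mgrid[:384,:512]
    X=np.stack([(u-K[0,2])/K[0,0]*d,(v-K[1,2])/K[1,1]*d,d],-1)
    W=(X-t)@R
    W[d==0]=np.nan
    return im,d,W,c
E
python3 - <<'E'
from h import *
ims=[]
for n in("scene","side"):
    im,d,W,c=cloud(n); np.savez(f"/tmp/{n}.npz",im=im,d=d,W=W)
    print(n,c["intrinsics"],np.round(c["R"],3).tolist(),np.round(c["t"],3),"cam",-np.array(c["R"]).T@c["t"],(d==0).mean())
    cv2.imwrite(f"pics/{n}.png",cv2.resize(im[...,::-1],(800,600)))
print(get_state())
E
```

```text
pics
scene [[369.60288898   0.         256.95309673]
 [  0.         369.60288898 187.96700758]
 [  0.           0.           1.        ]] [[0.829, 0.559, 0.02], [0.442, -0.632, -0.637], [-0.344, 0.536, -0.771]] [-0.485 -0.089  1.305] cam [ 0.8898776  -0.48513207  0.95858448] 0.003957112630208333
side [[489.66460813   0.         261.6294437 ]
 [  0.         489.66460813 181.9384031 ]
 [  0.           0.           1.        ]] [[-0.699, -0.715, -0.001], [-0.466, 0.457, -0.757], [0.542, -0.529, -0.653]] [0.449 0.278 1.38 ] cam [-0.30487599  0.92354344  1.11203043] 0.0038960774739583335
{'t': 0.1, 'q': array([ 2.88094831e-01,  3.59281509e-01,  1.11348450e-02, -3.31756549e-04,
       -1.22411590e+00, -2.88073028e-01]), 'qd': array([-0.00043499, -0.00200756,  0.00291969,  0.0021533 , -0.00038064,
        0.00098361]), 'joint_efforts': array([-1.42273191e-03, -5.84165347e+01,  2.93752134e+01,  7.01551259e+00,
        1.01412315e-02, -6.66964229e-05]), 'eef_pos': array([ 6.74542593e-01, -2.80390945e-05,  2.25727227e-01]), 'ee_rot': array([ 3.14009822e+00, -1.17567464e-04, -1.57088739e+00]), 'force': array([ 0.35571868,  0.26954577, -0.11161393]), 'moment': array([-0.01968952, -0.04783747,  0.0058484 ]), 'gripper_force': 0.0, 'width': 0.08751958576207847}
```

View pics/scene.png

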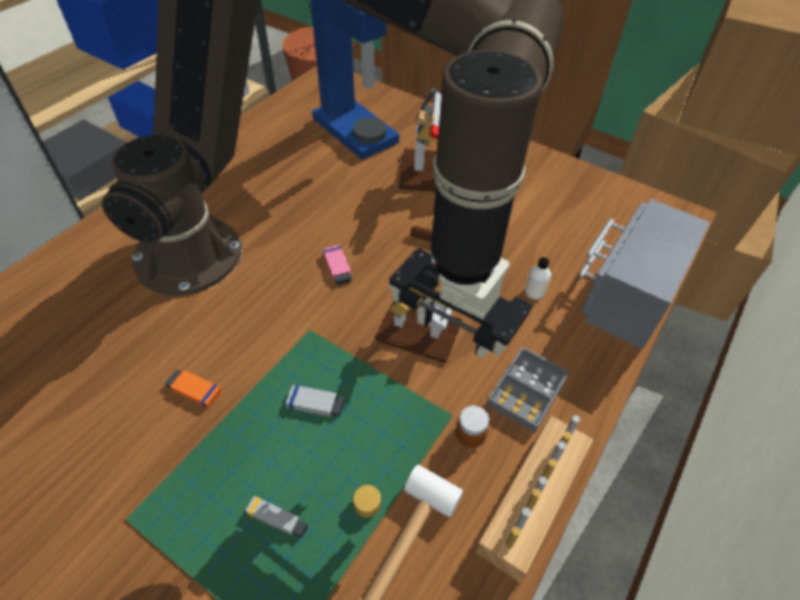

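View pics/side.png

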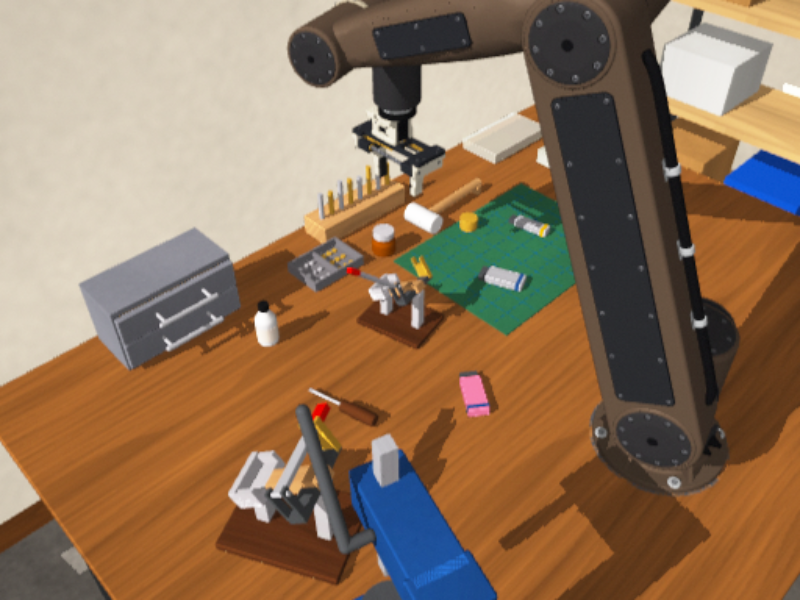

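The scene view shows the wide punch at about (315,402) on the mat, and the gripper hides the stand behind it. In the side view the small stand is at about (400,300), with its red tab at (352,270). I'll measure the punch and the stand now.

Run:
```python
from h import *
for n in("scene","side"):
    z=np.load(f"/tmp/{n}.npz"); W=z["W"]; im=z["im"]; 
    hsv=cv2.cvtColor(im,cv2.COLOR_RGB2HSV)
    c=(201,257) if n=="scene" else (323,178)
    s=(W[...,2]>.014)&(W[...,2]<.03)&(np.hypot(*np.moveaxis(W[...,:2]-W[c[1],c[0],:2],-1,0))<.085)
    P=W[s]; print(n,len(P),"ztop",np.median(P[:,2]),W[c[1],c[0]])
    r=cv2.minAreaRect((P[:,:2]*1000).astype(np.float32)); print(r)
    Q=P[P[:,2]>.0185]; print(cv2.minAreaRect((Q[:,:2]*1000).astype(np.float32)), len(Q))
    blue=s&(hsv[...,0]>105)&(hsv[...,0]<130)&(hsv[...,1]>120); print("blue",W[blue].mean(0),blue.sum())
    dark=s&(hsv[...,2]<80); print("dark",W[dark].mean(0),dark.sum())
    red=((hsv[...,0]<6)|(hsv[...,0]>174))&(hsv[...,1]>180)&(hsv[...,2]>110)
    k,l,st,ce=cv2.connectedComponentsWithStats(red.astype(np.uint8))
    for i in range(1,k):
        if st[i,4]>8: print("red",st[i],np.nanmedian(W[l==i],0))
z=np.load("/tmp/side.npz");im=z["im"]
cv2.imwrite("pics/crop1.png",cv2.resize(im[155:230,210:300,::-1],(720,600),interpolation=cv2.INTER_CUBIC))
W=z["W"][155:230,210:300].reshape(-1,3)
for h in (.02,.04,.06,.08,.1,.12,.14):
    q=W[(abs(W[:,2]-h)<.01)]; print(h,len(q),np.round(np.nanmin(q,0),3),np.round(np.nanmax(q,0),3))
```

```text
scene 464 ztop 0.021137420994698702 [ 0.483367   -0.1344309   0.02009697]
((478.3389892578125, -129.9530029296875), (101.45306396484375, 41.899436950683594), 21.680431365966797)
((478.8788757324219, -129.16598510742188), (99.81268310546875, 40.905067443847656), 21.89292335510254) 387
blue [ 0.44378704 -0.14593734  0.02160381] 21
dark [ 0.51925596 -0.11062917  0.01784148] 30
red [275  81   6   8  32] [0.34424362 0.47788355 0.19510525]
side 259 ztop 0.02308906129694181 [ 0.46345752 -0.12002854  0.02710669]
((478.8934020996094, -127.82121276855469), (100.44872283935547, 51.64933395385742), 23.070798873901367)
((478.47479248046875, -126.8350601196289), (100.3096694946289, 50.956520080566406), 25.84312629699707) 232
blue [ 0.44015643 -0.13838012  0.02317912] 15
dark [ 0.51281707 -0.10451995  0.01829542] 5
red [222 171   9   5  33] [0.53972009 0.24345355 0.21562872]
red [199 258  12  11  81] [0.33765117 0.4853586  0.19630042]
0.02 1283 [ 0.442 -0.163  0.01 ] [0.842 0.284 0.03 ]
0.04 134 [ 0.494 -0.031  0.03 ] [0.797 0.152 0.05 ]
0.06 55 [0.495 0.099 0.05 ] [0.589 0.158 0.07 ]
0.08 157 [0.495 0.095 0.071] [0.61  0.162 0.09 ]
0.1 126 [0.494 0.069 0.09 ] [0.601 0.164 0.11 ]
0.12 220 [0.492 0.06  0.11 ] [0.545 0.167 0.13 ]
0.14 90 [0.499 0.062 0.13 ] [0.557 0.176 0.15 ]
```

View pics/crop1.png

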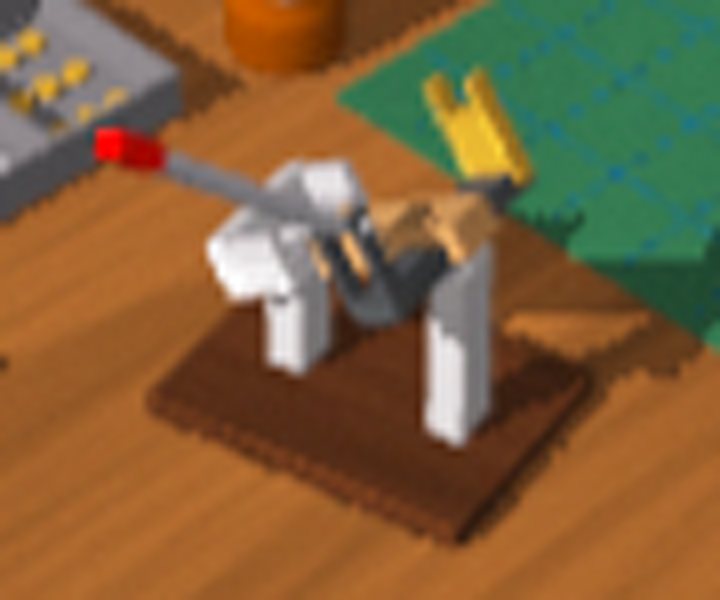

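The crop shows the tab at (128,148), the rail at (400,220), the brass catch at (475,130) and the hinge bracket at (370,270). The punch centre is about (0.4785, -0.130), its yaw is 21.8° and its top is at z = 0.021. All three agree with the given sizes, so I'll go and pick it up.

Request:
servo_tool([
  {"jaw": 0.7,"dx": -0.0236,"dy": -0.0158,"roll": -8.5},
  {"jaw": 0.7,"dx": -0.0236,"dy": -0.0158,"roll": -8.5},
  {"jaw": 0.7,"dx": -0.0236,"dy": -0.0158,"roll": -8.5},
  {"jaw": 0.7,"dx": -0.0236,"dy": -0.0158,"roll": -8.5,"dz": -0.025},
  {"jaw": 0.7,"dx": -0.0236,"dy": -0.0158,"roll": -8.5,"dz": -0.035},
  {"jaw": 0.7,"dx": -0.0236,"dy": -0.0158,"roll": -8.5,"dz": -0.035},
  {"jaw": 0.7,"dx": -0.0236,"dy": -0.0158,"roll": -8.5,"dz": -0.035},
  {"jaw": 0.7,"dx": -0.0236,"dy": -0.0158,"roll": -8.5,"dz": -0.025},
  {"jaw": 0.7},
  {"jaw": 0.7},
], newtons=20)

```text
$.moves[0]: bad value
```

Request:
servo_tool([
  {"jaw": 0.7,"dx": -0.0236,"dy": -0.0158,"dz": 0,"roll": -8.5},
  {"jaw": 0.7,"dx": -0.0236,"dy": -0.0158,"dz": 0,"roll": -8.5},
  {"jaw": 0.7,"dx": -0.0236,"dy": -0.0158,"dz": 0,"roll": -8.5},
  {"jaw": 0.7,"dx": -0.0236,"dy": -0.0158,"dz": -0.025,"roll": -8.5},
  {"jaw": 0.7,"dx": -0.0236,"dy": -0.0158,"dz": -0.035,"roll": -8.5},
  {"jaw": 0.7,"dx": -0.0236,"dy": -0.0158,"dz": -0.035,"roll": -8.5},
  {"jaw": 0.7,"dx": -0.0236,"dy": -0.0158,"dz": -0.035,"roll": -8.5},
  {"jaw": 0.7,"dx": -0.0236,"dy": -0.0158,"dz": -0.025,"roll": -8.5},
  {"jaw": 0.7,"dx": 0,"dy": 0,"dz": 0,"roll": 0},
  {"jaw": 0.7,"dx": 0,"dy": 0,"dz": 0,"roll": 0},
], newtons=20)

```text
t: 1.35
eef_pos: [0.4869, -0.1264, 0.0719]
ee_rot: [-3.141, 0.0, -2.756]
force: [0.8, -0.1, 0.9]
width: 0.0614
gripper_force: 0.0
```

Run:
```python
from h import *
A=[]
for n in("scene","side"):
    im,d,W,c=cloud(n); np.savez(f"/tmp/{n}2.npz",im=im,d=d,W=W)
    hsv=cv2.cvtColor(im,cv2.COLOR_RGB2HSV)
    m=(W[...,0]>.43)&(W[...,0]<.66)&(W[...,1]>-.0)&(W[...,1]<.27)&(W[...,2]>.006)
    v,u=np.where(m); print(n,u.min(),u.max(),v.min(),v.max(),m.sum())
    def rep(name,mm):
        if mm.sum()>4: print(name,mm.sum(),np.round(np.median(W[mm],0),4),np.round(W[mm].min(0),3),np.round(W[mm].max(0),3))
    h,s,V=[hsv[...,i] for i in range(3)]
    rep("red",m&((h<6)|(h>174))&(s>170)&(V>90))
    rep("brass",m&(h>19)&(h<32)&(s>150)&(V>120))
    rep("wood",m&(h>10)&(h<20)&(s>80)&(V>120)&(W[...,2]>.06))
    rep("alu",m&(s<40)&(V>150)&(W[...,2]>.06))
    b=m&(W[...,2]<.025)
    print(cv2.minAreaRect((W[b][:,:2]*1000).astype(np.float32)),b.sum(),np.median(W[b][:,2]))
    if n=="scene": y0,x0=max(v.min()-5,0),max(u.min()-5,0); cr=im[y0:v.max()+5,x0:u.max()+5,::-1]; print(x0,y0,cr.shape); k=int(min(800/cr.shape[1],600/cr.shape[0])); cv2.imwrite("pics/crop2.png",cv2.resize(cr,None,fx=k,fy=k,interpolation=cv2.INTER_CUBIC))
```

```text
scene 202 317 50 249 4458
red 30 [0.5439 0.2378 0.2115] [0.538 0.228 0.202] [0.55  0.248 0.22 ]
brass 7 [0.5365 0.0668 0.1299] [0.531 0.065 0.128] [0.55  0.069 0.137]
wood 233 [0.5298 0.1158 0.1087] [0.456 0.073 0.082] [0.568 0.245 0.497]
alu 218 [0.5759 0.1126 0.0892] [0.455 0.002 0.076] [0.607 0.161 0.503]
((560.513671875, 134.21803283691406), (196.21786499023438, 212.22605895996094), 0.0038723249454051256) 1046 0.012487143941338593
197 45 (209, 125, 3)
side 202 313 61 245 2925
red 35 [0.5397 0.2434 0.2142] [0.534 0.229 0.203] [0.551 0.252 0.224]
brass 95 [0.5318 0.0728 0.1293] [0.512 0.062 0.109] [0.557 0.081 0.158]
wood 151 [0.5105 0.1182 0.1209] [0.43  0.073 0.078] [0.611 0.22  0.538]
alu 148 [0.5773 0.1466 0.0877] [0.485 0.006 0.061] [0.604 0.19  0.498]
((544.95556640625, 135.10072326660156), (228.61634826660156, 269.7254943847656), 0.10102862864732742) 1245 0.0138538769867862
```

View pics/crop2.png

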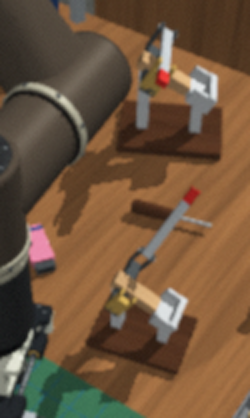

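Request:
servo_tool([
  {"jaw": 0.7,"dx": 0,"dy": 0,"dz": -0.02,"roll": 0},
  {"jaw": 0.7,"dx": 0,"dy": 0,"dz": -0.02,"roll": 0},
  {"jaw": 0.7,"dx": 0,"dy": 0,"dz": -0.014,"roll": 0},
  {"jaw": 0.7,"dx": 0,"dy": 0,"dz": -0.006,"roll": 0},
  {"jaw": 0.3,"dx": 0,"dy": 0,"dz": 0,"roll": 0},
  {"jaw": 0.3,"dx": 0,"dy": 0,"dz": 0,"roll": 0},
  {"jaw": 0.3,"dx": 0,"dy": 0,"dz": 0,"roll": 0},
  {"jaw": 0.3,"dx": 0,"dy": 0,"dz": 0,"roll": 0},
  {"jaw": 0.3,"dx": 0,"dy": 0,"dz": 0,"roll": 0},
  {"jaw": 0.3,"dx": 0,"dy": 0,"dz": 0,"roll": 0},
], newtons=20)

```text
t: 2.7
eef_pos: [0.4866, -0.1263, 0.0121]
ee_rot: [-3.141, 0.001, -2.757]
force: [-0.8, 2.5, 6.7]
width: 0.0397
gripper_force: 20.0
```

The crop shows the small stand: tab at (190,197), rail at (140,290), shoe at (168,310), brass catch at (122,300). The grip reads 39.7 mm wide and holds. I'll lift the punch while fitting the stand's pose.

Request:
servo_tool([
  {"jaw": 0.3,"dx": 0,"dy": 0,"dz": 0.02,"roll": 0},
  {"jaw": 0.3,"dx": 0,"dy": 0,"dz": 0.04,"roll": 0},
  {"jaw": 0.3,"dx": 0,"dy": 0,"dz": 0.04,"roll": 0},
  {"jaw": 0.3,"dx": 0,"dy": 0,"dz": 0.04,"roll": 0},
  {"jaw": 0.3,"dx": 0,"dy": 0,"dz": 0.04,"roll": 0},
  {"jaw": 0.3,"dx": 0,"dy": 0,"dz": 0.04,"roll": 0},
  {"jaw": 0.3,"dx": 0,"dy": 0,"dz": 0.02,"roll": 0},
  {"jaw": 0.3,"dx": 0,"dy": 0,"dz": 0.0,"roll": 0},
  {"jaw": 0.3,"dx": 0,"dy": 0,"dz": 0,"roll": 0},
  {"jaw": 0.3,"dx": 0,"dy": 0,"dz": 0,"roll": 0},
])

```text
t: 3.95
eef_pos: [0.4853, -0.1264, 0.25]
ee_rot: [3.141, -0.003, -2.758]
force: [0.1, 0.1, -4.5]
width: 0.0397
gripper_force: 20.0
```

Run:
```python
from h import *
for n in("scene","side"):
    z=np.load(f"/tmp/{n}2.npz"); W=z["W"]; im=z["im"]; hsv=cv2.cvtColor(im,cv2.COLOR_RGB2HSV)
    h,s,V=[hsv[...,i] for i in range(3)]
    x,y,zz=[W[...,i] for i in range(3)]
    m=(x>.46)&(x<.66)&(y>.02)&(y<.25)
    b=(m&(zz>.009)&(zz<.02)&(V<110)&(s>80)).astype(np.uint8)
    k,l,st,ce=cv2.connectedComponentsWithStats(b); i=1+st[1:,4].argmax()
    print(n,"base",cv2.minAreaRect((W[l==i][:,:2]*1000).astype(np.float32)),st[i],np.median(zz[l==i]))
    w=(m&(h>9)&(h<21)&(s>70)&(V>110)&(zz>.07)&(zz<.16))
    P=W[w]
    best=None; rng=np.random.default_rng(0)
    for _ in range(2000):
        a=P[rng.choice(len(P),3,False)]; nn=np.cross(a[1]-a[0],a[2]-a[0]); L=np.linalg.norm(nn)
        if L<1e-6: continue
        nn/=L; nn*=np.sign(nn[2]); 
        if nn[2]<.75: continue
        e=abs((P-a[0])@nn)<.002
        if best is None or e.sum()>best.sum(): best=e
    Q=P[best]; c=Q.mean(0); nn=np.linalg.svd(Q-c)[2][2]; nn*=np.sign(nn[2])
    print("plane",len(P),len(Q),c,nn,"tilt",np.degrees(np.arccos(nn[2])),"az",np.degrees(np.arctan2(nn[1],nn[0])))
    r=cv2.minAreaRect((Q[:,:2]*1000).astype(np.float32)); print(r)
    cv=np.round(Q*1000).astype(int)
    np.save(f"/tmp/rail_{n}.npy",Q)
```

```text
scene base ((545.3522338867188, 116.99215698242188), (149.78570556640625, 109.39976501464844), 14.042032241821289) [240 197  55  34 901] 0.012576196438761148
plane 288 141 [0.53271438 0.11565844 0.10688676] [0.50211328 0.0614304  0.86261727] tilt 30.388267472502527 az 6.975114239740348
((530.8233032226562, 108.40220642089844), (93.10435485839844, 65.68838500976562), 70.91580200195312)
side base ((544.0687255859375, 119.76927185058594), (151.2549285888672, 110.09407806396484), 15.205241203308105) [230 190  54  32 718] 0.015351452549264323
plane 155 58 [0.52042031 0.11224764 0.11854158] [0.43650723 0.10135143 0.8939739 ] tilt 26.623067314689386 az 13.071733945863057
((518.7079467773438, 108.79866027832031), (76.09872436523438, 47.22422409057617), 59.53142547607422)
```

```bash
cat >> h.py <<'E'
def rest(yaw,o):
    a=np.radians(yaw);b=np.radians(30)
    Rz=np.array([[np.cos(a),-np.sin(a),0],[np.sin(a),np.cos(a),0],[0,0,1]])
    Ry=np.array([[np.cos(b),0,np.sin(b)],[0,1,0],[-np.sin(b),0,np.cos(b)]])
    return Rz@Ry,np.array(o)
E
python3 - <<'E'
from h import *
R,o=rest(14.5,[.5327,.1157,.1069])
for n in("scene","side"):
    z=np.load(f"/tmp/{n}2.npz"); W=z["W"]; im=z["im"]; hsv=cv2.cvtColor(im,cv2.COLOR_RGB2HSV)
    h,s,V=[hsv[...,i] for i in range(3)]
    L=(W-o)@R*1000
    m=(abs(L[...,0])<85)&(abs(L[...,1])<160)&(W[...,2]>.05)&(L[...,2]<110)&(W[...,0]<.62)
    def rep(name,mm):
        q=L[mm]
        if len(q)>4: print(n,name,len(q),"pct 3/50/97",np.round(np.percentile(q,[3,50,97],axis=0),1).tolist())
    wood=m&(h>9)&(h<21)&(s>70)&(V>110)&(abs(L[...,1])<30)
    rep("railtop",wood&(abs(L[...,2])<3)); 
    for a in range(-60,60,15): rep(f" x{a}",wood&(abs(L[...,2])<4)&(L[...,0]>a)&(L[...,0]<a+15))
    rep("brass",m&(h>19)&(h<32)&(s>150)&(V>100)&(L[...,1]<-20))
    rep("red",m&((h<6)|(h>174))&(s>170)&(V>90))
    alu=m&(s<45)&(V>120)&(abs(L[...,1])<45)&(L[...,0]>0)&(L[...,2]>-5)
    rep("alu",alu)
    for a in (-5,0,5,10,15): rep(f" aluz{a}",alu&(L[...,2]>a)&(L[...,2]<a+5))
    g=m&(s<70)&(L[...,1]>25)&(L[...,1]<140)&(L[...,0]<0)&(L[...,2]>25)
    rep("bar",g)
    for a in (60,80,100): rep(f" bar{a}",g&(abs(L[...,1]-a)<10))
E
```

```text
scene railtop 170 pct 3/50/97 [[-37.2, -11.4, -2.6], [-0.1, 0.4, 0.4], [37.4, 13.6, 2.9]]
scene  x-45 21 pct 3/50/97 [[-38.9, -9.7, -3.2], [-34.7, 0.4, 0.6], [-30.6, 11.1, 2.8]]
scene  x-30 36 pct 3/50/97 [[-29.5, -10.8, -2.6], [-22.9, 0.9, -0.1], [-15.1, 14.2, 3.1]]
scene  x-15 33 pct 3/50/97 [[-14.3, -11.5, -1.7], [-6.6, 1.2, 0.4], [-0.4, 12.8, 2.5]]
scene  x0 32 pct 3/50/97 [[0.6, -10.7, -2.6], [7.4, -0.2, 1.0], [14.8, 11.5, 3.0]]
scene  x15 34 pct 3/50/97 [[16.0, -11.4, -2.7], [22.7, -0.9, 0.4], [29.6, 12.1, 3.4]]
scene  x30 26 pct 3/50/97 [[30.3, -12.6, -3.4], [36.0, -0.0, 0.3], [39.9, 24.8, 2.7]]
scene brass 17 pct 3/50/97 [[-29.9, -49.9, -1.3], [-20.4, -48.0, 13.6], [-8.7, -47.0, 29.1]]
scene red 14 pct 3/50/97 [[-22.5, 107.5, 102.1], [-17.0, 112.3, 107.0], [-11.2, 116.3, 109.7]]
scene alu 212 pct 3/50/97 [[41.7, -29.3, -1.7], [59.1, -0.8, 7.2], [72.6, 28.0, 16.7]]
scene  aluz-5 25 pct 3/50/97 [[41.8, -28.1, -4.3], [57.1, 0.9, -1.1], [69.4, 23.3, -0.0]]
scene  aluz0 67 pct 3/50/97 [[42.2, -28.8, 0.1], [53.1, 2.8, 1.5], [63.6, 23.8, 4.2]]
scene  aluz5 27 pct 3/50/97 [[43.9, -30
[... 1323 characters left out ...]
 31 pct 3/50/97 [[34.8, -25.9, 0.4], [46.7, 19.6, 3.5], [74.5, 32.8, 4.8]]
side  aluz5 34 pct 3/50/97 [[40.1, -26.9, 5.2], [50.6, 2.7, 7.4], [67.7, 32.1, 9.9]]
side  aluz10 32 pct 3/50/97 [[42.6, -25.6, 10.2], [62.6, 10.8, 12.8], [76.3, 28.6, 14.8]]
side  aluz15 24 pct 3/50/97 [[40.0, -25.6, 15.2], [64.8, 14.9, 16.8], [70.8, 28.9, 19.1]]
side bar 85 pct 3/50/97 [[-32.3, 45.1, 27.1], [-22.5, 70.2, 56.8], [-7.6, 105.8, 95.5]]
side  bar60 27 pct 3/50/97 [[-31.5, 50.1, 29.0], [-21.3, 55.5, 40.0], [-8.7, 67.7, 53.2]]
side  bar80 25 pct 3/50/97 [[-26.0, 70.1, 53.6], [-23.0, 77.6, 64.2], [-7.2, 89.3, 76.8]]
side  bar100 20 pct 3/50/97 [[-26.7, 90.4, 75.0], [-21.0, 98.2, 86.1], [-10.1, 107.3, 97.4]]
```

```bash
cat >> h.py <<'E'
R,o=rest(14.3,[.5327,.1157,.1069]); o=o+R@np.array([13.8,.7,.6])/1000
def w(p): return o+R@np.array(p)/1000
def l(p): return (np.array(p)-o)@R*1000
E
python3 - <<'E'
from h import *
print("o",o,"final",w([8.5,0,9.6]),"shoe",w([50,0,0]),"catch",w([-32,-45,19]),"tab closed",w([-32,-65,23.5]))
p=get_state(); print(p["eef_pos"],w([8.5,0,9.6])-p["eef_pos"])
# punch tilt in the grip from side & scene clouds
for n in("side","scene"):
    im,d,W,c=cloud(n); s=(W[...,2]>.22)&(W[...,2]<.275)&(np.hypot(W[...,0]-.4853,W[...,1]+.1264)<.075)
    P=W[s]; a=np.array([np.cos(np.radians(22)),np.sin(np.radians(22))]); u=(P[:,:2]-[.4853,-.1264])@a*1000; v=(P[:,:2]-[.4853,-.1264])@[-a[1],a[0]]*1000
    for k in range(-70,60,10):
        q=(u>k)&(u<k+10)&(abs(v)<23)
        if q.sum(): print(n,k,q.sum(),np.round(np.percentile(P[q,2],[10,50,90]),4))
E
```

```text
o [0.54439866 0.11940433 0.10051962] final [0.55618307 0.12240814 0.10458346] shoe [0.58635827 0.1300997  0.07551962] catch [0.53786511 0.07130008 0.1329741 ] tab closed [0.54498538 0.05247551 0.13687121]
[ 0.4853439  -0.12639773  0.24995977] [ 0.07083917  0.24880587 -0.14537631]
side -60 39 [0.2489 0.2596 0.2639]
side -50 38 [0.2495 0.261  0.264 ]
side -40 34 [0.2504 0.2605 0.2636]
side -30 37 [0.2495 0.2605 0.2638]
side -20 31 [0.2467 0.2611 0.2631]
side -10 9 [0.248  0.2582 0.2639]
side 10 5 [0.2505 0.2567 0.2619]
side 20 21 [0.2491 0.2575 0.263 ]
side 30 21 [0.2469 0.257  0.2596]
side 40 7 [0.2493 0.2574 0.2588]
scene 10 34 [0.246  0.2584 0.2609]
scene 20 77 [0.25   0.2568 0.2606]
scene 30 62 [0.2496 0.2552 0.257 ]
scene 40 29 [0.2435 0.2507 0.2563]
```

Request:
servo_tool([
  {"jaw": 0.3,"dx": 0.006,"dy": 0.02,"dz": 0,"roll": -1.0},
  {"jaw": 0.3,"dx": 0.012,"dy": 0.042,"dz": 0,"roll": -1.3},
  {"jaw": 0.3,"dx": 0.012,"dy": 0.042,"dz": 0,"roll": -1.3},
  {"jaw": 0.3,"dx": 0.012,"dy": 0.042,"dz": 0,"roll": -1.3},
  {"jaw": 0.3,"dx": 0.012,"dy": 0.042,"dz": 0,"roll": -1.3},
  {"jaw": 0.3,"dx": 0.012,"dy": 0.042,"dz": 0,"roll": -1.5},
  {"jaw": 0.3,"dx": 0.0048,"dy": 0.0188,"dz": -0.02,"roll": 0},
  {"jaw": 0.3,"dx": 0,"dy": 0,"dz": -0.04,"roll": 0},
  {"jaw": 0.3,"dx": 0,"dy": 0,"dz": -0.02,"roll": 0},
  {"jaw": 0.3,"dx": 0,"dy": 0,"dz": 0,"roll": 0},
])

```text
t: 5.3
eef_pos: [0.5558, 0.1219, 0.1694]
ee_rot: [-3.14, -0.005, -2.892]
force: [-0.1, 0.3, -3.0]
width: 0.0398
gripper_force: 20.0
```

Run:
```python
from h import *
s=get_state();print(s["eef_pos"],l(s["eef_pos"]),s["ee_rot"],s["force"])
im,d,W,c=cloud("side"); a=im[125:230,200:312,::-1]
im2,_,_,_=cloud("scene"); b=im2[120:225,205:317,::-1]
cv2.imwrite("pics/hover.png",cv2.resize(np.hstack([a,b]),None,fx=3.5,fy=3.5,interpolation=cv2.INTER_CUBIC))
```

```text
[0.55578837 0.12185634 0.16936035] [-24.3377044   -0.43721729  65.43904823] [-3.14041202 -0.00451773 -2.89200048] [-0.12058713  0.28041517 -3.03318693]
```

View pics/hover.png

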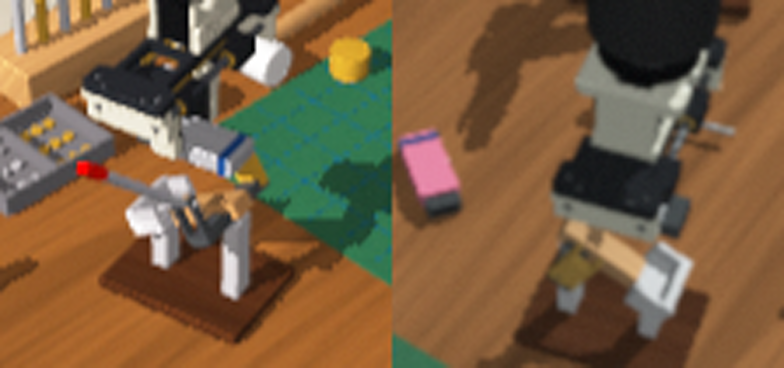

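The picture shows the punch hovering level and in line over the rail, around (215,145), with the tab at (90,170) clear of the gripper. I'll start the slow descent with a lighter grip, so the tail touches the rail and tilts the punch to the slope.

Request:
servo_tool([
  {"jaw": 0.3,"dx": 0,"dy": 0.0003,"dz": -0.012,"roll": 0},
  {"jaw": 0.3,"dx": 0,"dy": 0,"dz": -0.012,"roll": 0},
  {"jaw": 0.3,"dx": 0,"dy": 0,"dz": -0.006,"roll": 0},
  {"jaw": 0.3,"dx": 0,"dy": 0,"dz": -0.002,"roll": 0},
  {"jaw": 0.3,"dx": 0,"dy": 0,"dz": -0.002,"roll": 0},
  {"jaw": 0.3,"dx": 0,"dy": 0,"dz": -0.002,"roll": 0},
  {"jaw": 0.3,"dx": 0,"dy": 0,"dz": -0.002,"roll": 0},
  {"jaw": 0.3,"dx": 0,"dy": 0,"dz": -0.002,"roll": 0},
  {"jaw": 0.3,"dx": 0,"dy": 0,"dz": -0.002,"roll": 0},
  {"jaw": 0.3,"dx": 0,"dy": 0,"dz": 0,"roll": 0},
], newtons=12)

```text
t: 6.65
eef_pos: [0.5576, 0.1229, 0.1298]
ee_rot: [3.141, 0.001, -2.892]
force: [2.1, 0.9, -1.9]
width: 0.0402
gripper_force: 12.0
```

Request:
servo_tool([
  {"jaw": 0.3,"dx": 0,"dy": 0,"dz": -0.002,"roll": 0},
  {"jaw": 0.3,"dx": 0,"dy": 0,"dz": -0.002,"roll": 0},
  {"jaw": 0.3,"dx": 0,"dy": 0,"dz": -0.002,"roll": 0},
  {"jaw": 0.3,"dx": 0,"dy": 0,"dz": -0.002,"roll": 0},
  {"jaw": 0.3,"dx": 0,"dy": 0,"dz": -0.002,"roll": 0},
  {"jaw": 0.3,"dx": 0,"dy": 0,"dz": -0.002,"roll": 0},
  {"jaw": 0.3,"dx": 0,"dy": 0,"dz": -0.002,"roll": 0},
  {"jaw": 0.3,"dx": 0,"dy": 0,"dz": -0.001,"roll": 0},
  {"jaw": 0.3,"dx": 0,"dy": 0,"dz": -0.001,"roll": 0},
  {"jaw": 0.3,"dx": 0,"dy": 0,"dz": 0,"roll": 0},
], newtons=12)

```text
t: 7.9
eef_pos: [0.5565, 0.1225, 0.1133]
ee_rot: [-3.141, -0.001, -2.892]
force: [-0.3, 0.7, -1.8]
width: 0.0396
gripper_force: 12.0
```

```bash
cat > tilt.py <<'E'
from h import *
s=get_state();print("tcp",np.round(l(s["eef_pos"]),1),s["force"],s["moment"])
pic=[]
for n in("side","scene"):
    im,d,W,c=cloud(n); np.savez(f"/tmp/{n}3.npz",im=im,d=d,W=W); L=l(W)
    hsv=cv2.cvtColor(im,cv2.COLOR_RGB2HSV)
    m=(abs(L[...,1])<18)&(L[...,2]>5)&(L[...,2]<45)
    for k in range(-70,60,10):
        q=m&(L[...,0]>k)&(L[...,0]<k+10)
        if q.sum()>3: print(n,k,q.sum(),np.round(np.percentile(L[q][:,2],[10,50,90]),1))
    m=(abs(L[...,0])<80)&(L[...,1]>50)&(L[...,1]<170)&(L[...,2]>10)&(L[...,2]<130)&((hsv[...,0]<6)|(hsv[...,0]>174))&(hsv[...,1]>170)
    if m.sum()>3: print(n,"tab",np.round(np.median(L[m],0),1),m.sum())
    pic.append(im)
def crops(fn): cv2.imwrite(fn,cv2.resize(np.hstack([pic[0][125:230,200:312,::-1],pic[1][120:225,205:317,::-1]]),None,fx=3.5,fy=3.5,interpolation=cv2.INTER_CUBIC))
E
python3 tilt.py
```

```text
tcp [ 4.4 -0.  17.3] [-0.33494386  0.70401425 -1.80703233] [ 0.07510468  0.06336874 -0.0036212 ]
side -60 48 [ 6.7 15.9 22.9]
side -50 24 [ 7.6 21.6 24. ]
side -40 20 [20.4 23.  25.2]
side -30 20 [14.9 24.7 27. ]
side -20 18 [25. 27. 28.]
side -10 15 [24.8 28.1 29.4]
side 0 4 [28.5 29.1 30.4]
side 50 9 [ 8.3 15.  18.9]
side tab [-36.2 128.  108.8] 29
scene 20 12 [23.  26.5 28.7]
scene 30 36 [22.5 25.8 27.6]
scene 40 20 [10.7 24.5 27.1]
scene 50 31 [12.5 14.3 16. ]
```

Request:
servo_tool([
  {"jaw": 0.3,"dx": 0,"dy": 0,"dz": -0.0015,"roll": 0},
  {"jaw": 0.3,"dx": 0,"dy": 0,"dz": -0.0015,"roll": 0},
  {"jaw": 0.3,"dx": 0,"dy": 0,"dz": -0.0015,"roll": 0},
  {"jaw": 0.3,"dx": 0,"dy": 0,"dz": -0.001,"roll": 0},
  {"jaw": 0.3,"dx": 0,"dy": 0,"dz": -0.001,"roll": 0},
  {"jaw": 0.3,"dx": 0,"dy": 0,"dz": -0.001,"roll": 0},
  {"jaw": 0.3,"dx": 0,"dy": 0,"dz": 0,"roll": 0},
  {"jaw": 0.3,"dx": 0,"dy": 0,"dz": 0,"roll": 0},
  {"jaw": 0.3,"dx": 0,"dy": 0,"dz": 0,"roll": 0},
  {"jaw": 0.3,"dx": 0,"dy": 0,"dz": 0,"roll": 0},
], newtons=12)

```text
t: 9.25
eef_pos: [0.5571, 0.1227, 0.1061]
ee_rot: [3.142, 0.0, -2.892]
force: [0.6, -0.3, -1.7]
width: 0.0399
gripper_force: 12.0
```

Run:
```python
from tilt import *
crops("pics/lay.png")
```

```text
tcp [ 8.6  0.1 11.4] [ 0.6142095  -0.34562122 -1.70319802] [-0.06386251 -0.19182702  0.0871179 ]
side -60 34 [ 7.6 13.8 20.9]
side -50 23 [11.8 20.6 22.4]
side -40 19 [14.6 21.6 22.6]
side -30 16 [ 9.9 21.7 23.3]
side -20 15 [20.8 22.  23.3]
side -10 15 [21.4 22.2 24.2]
side 0 4 [21.7 23.2 24.2]
side tab [-34.4 134.2  97.7] 29
scene 30 27 [12.7 16.1 18.4]
scene 40 29 [10.1 14.3 17. ]
scene 50 31 [11.5 13.5 16.6]
```

View pics/lay.png

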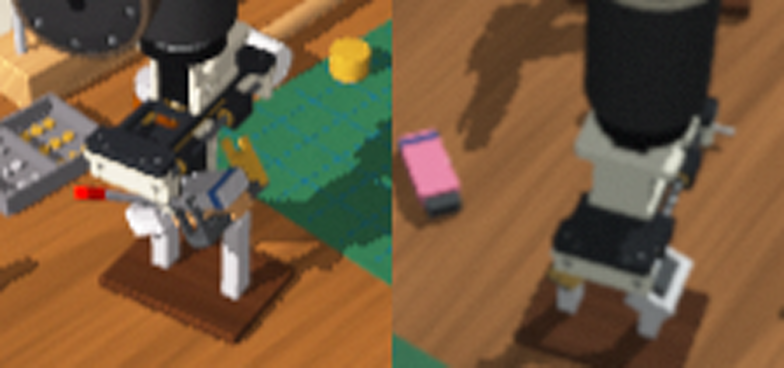

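The picture shows the punch lying almost parallel to the slope at (215,190), with its dark end in the shoe and the keeper bar nudged further open by the gripper body. I'll go down the last 2 mm and then ease the grip.

Request:
servo_tool([
  {"jaw": 0.3,"dx": 0,"dy": 0,"dz": -0.001,"roll": 0},
  {"jaw": 0.3,"dx": 0,"dy": 0,"dz": -0.001,"roll": 0},
  {"jaw": 0.3,"dx": 0,"dy": 0,"dz": -0.0005,"roll": 0},
  {"jaw": 0.3,"dx": 0,"dy": 0,"dz": 0,"roll": 0},
  {"jaw": 0.3,"dx": 0,"dy": 0,"dz": 0,"roll": 0},
  {"jaw": 0.3,"dx": 0,"dy": 0,"dz": 0,"roll": 0},
  {"jaw": 0.3,"dx": 0,"dy": 0,"dz": 0,"roll": 0},
  {"jaw": 0.3,"dx": 0,"dy": 0,"dz": 0,"roll": 0},
  {"jaw": 0.3,"dx": 0,"dy": 0,"dz": 0,"roll": 0},
  {"jaw": 0.3,"dx": 0,"dy": 0,"dz": 0,"roll": 0},
], newtons=8)

```text
t: 10.6
eef_pos: [0.5578, 0.1229, 0.1047]
ee_rot: [-3.142, 0.002, -2.891]
force: [0.6, -0.4, 5.8]
width: 0.0406
gripper_force: 8.0
```

```bash
python3 tilt.py
```

```text
tcp [ 9.9  0.  10.5] [ 0.55310533 -0.41260363  5.82210638] [-0.18725271  0.40132244  0.0289477 ]
side -60 23 [ 8.  14.1 21.1]
side -50 33 [ 6.5 16.2 22.1]
side -40 18 [11.3 21.2 22.7]
side -30 20 [14.5 20.3 22.9]
side -20 14 [20.9 21.9 24.5]
side -10 17 [19.8 21.4 23.1]
side tab [-34.9 136.8  97.4] 26
scene 30 21 [10.7 14.5 18.1]
scene 40 33 [11.4 13.3 15.8]
scene 50 31 [11.7 13.4 15.5]
```

Request:
servo_tool([
  {"jaw": 0.47,"dx": 0,"dy": 0,"dz": 0,"roll": 0},
  {"jaw": 0.48,"dx": 0,"dy": 0,"dz": 0,"roll": 0},
  {"jaw": 0.5,"dx": 0,"dy": 0,"dz": 0,"roll": 0},
  {"jaw": 0.52,"dx": 0,"dy": 0,"dz": 0,"roll": 0},
  {"jaw": 0.55,"dx": 0,"dy": 0,"dz": 0,"roll": 0},
  {"jaw": 0.57,"dx": 0,"dy": 0,"dz": 0,"roll": 0},
  {"jaw": 0.57,"dx": 0,"dy": 0,"dz": 0.005,"roll": 0},
  {"jaw": 0.57,"dx": 0,"dy": 0,"dz": 0.02,"roll": 0},
  {"jaw": 0.57,"dx": 0,"dy": 0,"dz": 0.05,"roll": 0},
  {"jaw": 0.57,"dx": 0,"dy": 0,"dz": 0.05,"roll": 0},
], newtons=8)

```text
t: 11.95
eef_pos: [0.5566, 0.1225, 0.2299]
ee_rot: [-3.141, -0.001, -2.892]
force: [1.1, -0.1, -0.3]
width: 0.0496
gripper_force: 0.0
```

Request:
servo_tool([
  {"jaw": 0.4,"dx": -0.03,"dy": 0,"dz": 0.03,"roll": 10},
  {"jaw": 0.4,"dx": -0.03,"dy": 0,"dz": 0.03,"roll": 10},
  {"jaw": 0.4,"dx": -0.03,"dy": 0,"dz": 0,"roll": 10},
  {"jaw": 0.4,"dx": -0.03,"dy": 0,"dz": 0,"roll": 10},
  {"jaw": 0.4,"dx": 0,"dy": 0,"dz": 0,"roll": 10},
  {"jaw": 0.4,"dx": 0,"dy": 0,"dz": 0,"roll": 10},
  {"jaw": 0.4,"dx": 0,"dy": 0,"dz": 0,"roll": 10},
  {"jaw": 0.4,"dx": 0,"dy": 0,"dz": 0,"roll": 0},
  {"jaw": 0.4,"dx": 0,"dy": 0,"dz": 0,"roll": 0},
  {"jaw": 0.4,"dx": 0,"dy": 0,"dz": 0,"roll": 0},
])

```text
t: 13.2
eef_pos: [0.4369, 0.1226, 0.2886]
ee_rot: [3.141, -0.0, -1.673]
force: [0.2, 0.4, -0.3]
width: 0.0353
gripper_force: 0.0
```

Run:
```python
from tilt import *
crops("pics/rel.png")
for n in("side","scene"):
    z=np.load(f"/tmp/{n}3.npz"); L=l(z["W"]); hsv=cv2.cvtColor(z["im"],cv2.COLOR_RGB2HSV)
    b=(abs(L[...,1])<30)&(abs(L[...,0])<75)&(L[...,2]>8)&(L[...,2]<25)
    bl=b&(hsv[...,0]>105)&(hsv[...,0]<130)&(hsv[...,1]>120)
    t=b&(L[...,2]>14)&(L[...,0]<35)
    print(n,"blue",np.round(np.median(L[bl],0),1),bl.sum(),"top",np.round(np.percentile(L[t],[2,50,98],axis=0),1).tolist(),cv2.minAreaRect(L[t][:,:2].astype(np.float32)))
    k=b&(hsv[...,2]<75)&(L[...,0]>20); print("dark",np.round(np.percentile(L[k],[5,50,95],axis=0),1).tolist(),k.sum())
    al=(abs(L[...,1])<35)&(abs(L[...,0])<90)&(L[...,0]>15)&(hsv[...,1]<45)&(hsv[...,2]>130)&(L[...,2]>-5)&(L[...,2]<17); print("alu",np.round(np.percentile(L[al],[3,50,97],axis=0),1).tolist())
```

```text
tcp [-183.5   29.7  111.2] [ 0.15359611  0.40921859 -0.28570474] [ 0.01931462  0.03956528 -0.01597504]
side -60 22 [ 6.2 13.9 20.1]
side -50 36 [ 8.1 17.9 22.8]
side -40 16 [ 7.4 20.8 22.9]
side -30 16 [ 9.9 21.1 23.2]
side -20 13 [20.4 21.4 22.6]
side -10 13 [18.  21.5 22. ]
side 0 16 [19.5 21.  22.8]
side 10 13 [18.8 21.2 22.3]
side 20 13 [11.9 21.3 22.2]
side 40 8 [17.  17.6 18.3]
side 50 4 [16.9 17.4 17.9]
side tab [-36.5 139.   97.2] 26
scene -60 12 [ 8.6 12.8 18.7]
scene -50 34 [16.7 18.7 20.7]
scene -40 28 [16.9 18.2 19.8]
scene -30 30 [16.5 18.2 20. ]
scene -20 34 [16.7 18.2 20.2]
scene -10 33 [16.  18.2 20.1]
scene 0 32 [16.9 18.4 20.2]
scene 10 32 [16.  18.8 20.4]
scene 20 31 [16.4 18.4 20.9]
scene 30 28 [12.2 14.4 18.4]
scene 40 34 [10.  13.5 15.5]
scene 50 30 [11.9 13.9 16. ]
scene tab [-29.9 132.3  94.1] 31
side blue [-42.3  15.1  20.8] 9 top [[-52.6, -21.1, 15.0], [-19.9, 0.9, 21.1], [32.1, 21.9, 23.6]] ((-10.782527923583984, 0.3139762878417969), (87.5716552734375, 49.24569320678711), 3.9044089317321777)Traceback (most recent call last):
  File "<stdin>", line 9, in <module>
    return _quantile_unchecked(
        a, q, axis, out, overwrite_input, method, keepdims, weights)
    return _ureduce(a,
                    func=_quantile_ureduce_func,
    ...<5 lines>...
                    overwrite_input=overwrite_input,
                    method=method)
    r = func(a, **kwargs)
    result = _quantile(arr,
                       quantiles=q,
    ...<2 lines>...
                       out=out,
                       weights=wgt)
    slices_having_nans = np.isnan(arr[-1, ...])
                                  ~~~^^^^^^^^^
IndexError: index -1 is out of bounds for axis 0 with size 0
```

View pics/rel.png

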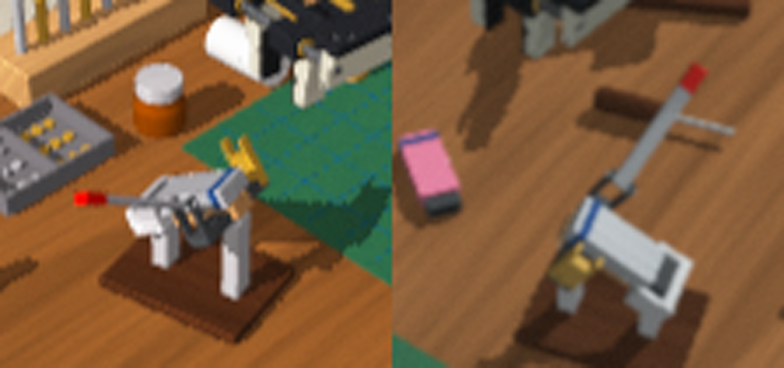

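The punch lies flat on the slope, with its top at z ≈ 18.3 mm in the rest's frame as it should be. The dark end is in the shoe at (665,265), and the keeper is at about 2.46 rad with its tab at (695,75). I'll work out a gentle push on the head to seat it, then the keeper arc.

Run:
```python
from h import *
s=get_state(); p=s["eef_pos"]; ax=R[:,0]; hx=np.array([np.cos(np.radians(14.3)),np.sin(np.radians(14.3)),0])
tgt=w([-50,0,9])-.021*hx
print("contact TCP",tgt,"start",tgt-.012*hx-p,"ax",ax)
yaw=np.degrees(s["ee_rot"][2]); print("closing",(-90+yaw)%180)
def tab(t): return w([-32,45-110*np.cos(t),23.5+110*np.sin(t)])
for t in (2.46,2.2,1.9,1.57,1.25,.95,.65,.35,.1,0): print(t,np.round(tab(t),4))
z=np.load("/tmp/scene3.npz"); L=l(z["W"]); im=z["im"]; hsv=cv2.cvtColor(im,cv2.COLOR_RGB2HSV)
q=(abs(L[...,1])<12)&(L[...,0]>10)&(L[...,0]<75)&(L[...,2]>-6)&(L[...,2]<22)
for k in range(10,75,3):
    a=q&(L[...,0]>=k)&(L[...,0]<k+3)
    if a.sum(): print(k,np.round(np.median(L[a][:,2]),1),np.median(hsv[a][:,2]))
```

```text
contact TCP [0.48645029 0.10463348 0.13331384] start [ 0.03784788 -0.02097031 -0.15523352] ax [ 0.83919224  0.21390742 -0.5       ]
closing 174.2226176466635
2.46 [0.5303 0.2504 0.1969]
2.2 [0.5449 0.2328 0.2139]
1.9 [0.5595 0.2064 0.227 ]
1.57 [0.5711 0.1726 0.2321]
1.25 [0.577  0.1383 0.2273]
0.95 [0.577  0.1081 0.2144]
0.65 [0.5717 0.0824 0.1945]
0.35 [0.5616 0.0636 0.1695]
0.1 [0.5502 0.0544 0.1464]
0 [0.545  0.0525 0.1369]
10 19.3 196.0
13 18.2 195.0
16 19.4 196.0
19 17.9 195.0
22 18.8 194.0
25 18.3 193.5
28 17.9 193.0
31 18.4 187.0
34 14.3 149.0
37 14.1 93.0
40 13.3 82.5
43 14.7 81.0
46 13.1 88.0
49 15.2 136.5
52 12.4 188.0
55 14.7 207.0
58 16.2 197.0
```

Request:
servo_tool([
  {"jaw": 0,"dx": 0.019,"dy": -0.0105,"dz": 0,"roll": 10},
  {"jaw": 0,"dx": 0.019,"dy": -0.0105,"dz": 0,"roll": 10},
  {"jaw": 0,"dx": 0,"dy": 0,"dz": -0.045,"roll": 0},
  {"jaw": 0,"dx": 0,"dy": 0,"dz": -0.045,"roll": 0},
  {"jaw": 0,"dx": 0,"dy": 0,"dz": -0.045,"roll": 0},
  {"jaw": 0,"dx": 0,"dy": 0,"dz": -0.02,"roll": 0},
  {"jaw": 0,"dx": 0.004,"dy": 0.001,"dz": 0,"roll": 0},
  {"jaw": 0,"dx": 0.003,"dy": 0.001,"dz": 0,"roll": 0},
  {"jaw": 0,"dx": 0,"dy": 0,"dz": 0,"roll": 0},
  {"jaw": 0,"dx": 0,"dy": 0,"dz": 0,"roll": 0},
])

```text
t: 14.55
eef_pos: [0.4823, 0.1039, 0.1343]
ee_rot: [-3.14, 0.0, -1.321]
force: [0.1, 0.7, 0.4]
width: 0.001
gripper_force: 0.0
```

Request:
servo_tool([
  {"jaw": 0,"dx": 0.001,"dy": 0.0003,"dz": 0,"roll": 0},
  {"jaw": 0,"dx": 0.001,"dy": 0.0003,"dz": 0,"roll": 0},
  {"jaw": 0,"dx": 0.001,"dy": 0.0003,"dz": 0,"roll": 0},
  {"jaw": 0,"dx": 0.0008,"dy": 0.0002,"dz": -0.0005,"roll": 0},
  {"jaw": 0,"dx": 0.0008,"dy": 0.0002,"dz": -0.0005,"roll": 0},
  {"jaw": 0,"dx": 0,"dy": 0,"dz": 0,"roll": 0},
  {"jaw": 0,"dx": 0,"dy": 0,"dz": 0,"roll": 0},
  {"jaw": 0,"dx": 0,"dy": 0,"dz": 0,"roll": 0},
  {"jaw": 0,"dx": 0,"dy": 0,"dz": 0,"roll": 0},
  {"jaw": 0,"dx": 0,"dy": 0,"dz": 0,"roll": 0},
])

```text
t: 15.8
eef_pos: [0.4866, 0.105, 0.1326]
ee_rot: [-3.142, 0.0, -1.321]
force: [-0.5, -0.3, 0.4]
width: 0.0004
gripper_force: 0.0
```

Not touching yet. I'll step along the slope and watch the force.

Request:
servo_tool([
  {"jaw": 0,"dx": 0.0008,"dy": 0.0002,"dz": -0.0005,"roll": 0},
  {"jaw": 0,"dx": 0.0008,"dy": 0.0002,"dz": -0.0005,"roll": 0},
  {"jaw": 0,"dx": 0.0008,"dy": 0.0002,"dz": -0.0005,"roll": 0},
  {"jaw": 0,"dx": 0,"dy": 0,"dz": 0,"roll": 0},
  {"jaw": 0,"dx": 0,"dy": 0,"dz": 0,"roll": 0},
  {"jaw": 0,"dx": 0,"dy": 0,"dz": 0,"roll": 0},
  {"jaw": 0,"dx": 0,"dy": 0,"dz": 0,"roll": 0},
  {"jaw": 0,"dx": 0,"dy": 0,"dz": 0,"roll": 0},
  {"jaw": 0,"dx": 0,"dy": 0,"dz": 0,"roll": 0},
  {"jaw": 0,"dx": 0,"dy": 0,"dz": 0,"roll": 0},
])

```text
t: 17.05
eef_pos: [0.489, 0.1056, 0.1311]
ee_rot: [-3.142, 0.0, -1.321]
force: [0.2, 0.4, -0.5]
width: 0.0006
gripper_force: 0.0
```

Run:
```python
from h import *
s=get_state();print(l(s["eef_pos"]),s["force"])
for n in ("side","scene"):
    im,d,W,c=cloud(n); L=l(W); hsv=cv2.cvtColor(im,cv2.COLOR_RGB2HSV)
    q=(abs(L[...,1])<12)&(L[...,0]>28)&(L[...,0]<60)&(L[...,2]>5)&(L[...,2]<24)
    for k in range(28,60,2):
        a=q&(L[...,0]>=k)&(L[...,0]<k+2)
        if a.sum(): print(n,k,np.round(np.median(L[a][:,2]),1),np.median(hsv[a][:,2]))
    if n=="side": cv2.imwrite("pics/push.png",cv2.resize(im[140:215,220:295,::-1],None,fx=8,fy=8,interpolation=cv2.INTER_CUBIC))
```

```text
[-64.7262539    0.30006899  -2.07237641] [ 0.21377353  0.44951941 -0.53024642]
side 28 20.5 165.0
side 30 21.4 124.0
side 32 20.5 129.5
side 38 19.7 113.0
side 42 18.4 105.5
side 44 18.4 138.5
side 46 18.6 167.0
side 48 19.3 182.5
side 54 17.2 195.0
side 56 18.5 180.0
side 58 17.5 179.0
scene 28 17.7 201.0
scene 30 17.9 198.0
scene 32 16.7 188.0
scene 34 15.3 155.0
scene 36 13.8 139.0
scene 38 13.5 97.0
scene 40 15.0 88.0
scene 42 14.2 86.0
scene 44 15.2 85.0
scene 46 15.4 91.0
scene 48 13.1 111.0
scene 50 14.8 147.0
scene 52 14.2 184.0
scene 54 13.8 210.5
scene 56 13.6 215.5
scene 58 14.2 204.0
```

View pics/push.png

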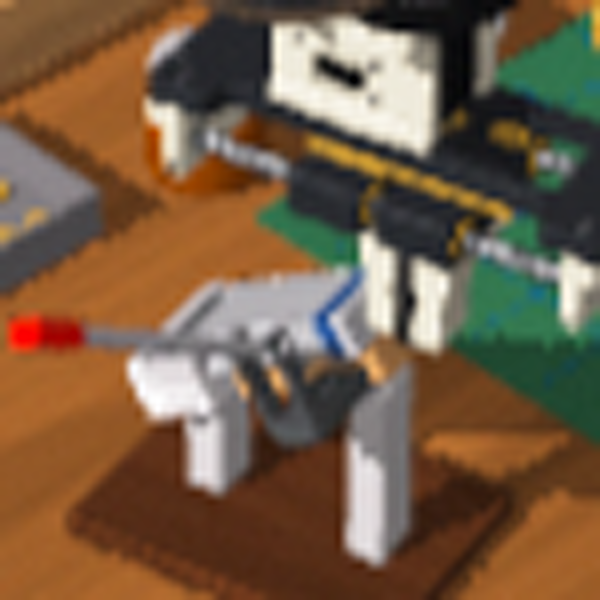

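The picture shows the closed fingers just above the head end at (400,340), with the dark nose in the shoe at (200,305). I'll keep creeping until they touch.

Request:
servo_tool([
  {"jaw": 0,"dx": 0.001,"dy": 0.0003,"dz": -0.0005,"roll": 0},
  {"jaw": 0,"dx": 0.001,"dy": 0.0002,"dz": -0.0005,"roll": 0},
  {"jaw": 0,"dx": 0.001,"dy": 0.0003,"dz": -0.0005,"roll": 0},
  {"jaw": 0,"dx": 0.001,"dy": 0.0002,"dz": -0.0005,"roll": 0},
  {"jaw": 0,"dx": 0,"dy": 0,"dz": 0,"roll": 0},
  {"jaw": 0,"dx": 0,"dy": 0,"dz": 0,"roll": 0},
  {"jaw": 0,"dx": 0,"dy": 0,"dz": 0,"roll": 0},
  {"jaw": 0,"dx": 0,"dy": 0,"dz": 0,"roll": 0},
  {"jaw": 0,"dx": 0,"dy": 0,"dz": 0,"roll": 0},
  {"jaw": 0,"dx": 0,"dy": 0,"dz": 0,"roll": 0},
])

```text
t: 18.4
eef_pos: [0.4923, 0.1064, 0.1292]
ee_rot: [3.14, -0.0, -1.321]
force: [-4.4, 0.2, 6.4]
width: 0.0003
gripper_force: 3.5
```

```bash
cat > nose.py <<'E'
from h import *
s=get_state();print(l(s["eef_pos"]),s["force"])
im,d,W,c=cloud("scene"); L=l(W); V=im.max(-1)
q=(abs(L[...,1])<12)&(L[...,0]>28)&(L[...,0]<60)&(L[...,2]>5)&(L[...,2]<24)
for k in range(28,60,2):
    a=q&(L[...,0]>=k)&(L[...,0]<k+2)
    if a.sum(): print(k,np.round(np.median(L[a][:,2]),1),np.median(V[a]))
E
python3 nose.py
```

```text
[-60.87423211   0.23720451  -1.97499738] [-4.41032032  0.19809812  6.37116961]
28 18.4 200.0
30 18.4 199.0
32 16.4 191.0
34 14.6 168.5
36 13.0 147.5
38 13.6 100.0
40 14.4 89.0
42 13.9 86.0
44 14.5 86.0
46 13.3 88.0
48 13.8 102.0
50 14.3 148.0
52 14.0 179.0
54 13.7 210.0
56 13.3 215.0
58 14.7 204.0
```

Request:
servo_tool([
  {"jaw": 0,"dx": 0.0008,"dy": 0.0002,"dz": 0,"roll": 0},
  {"jaw": 0,"dx": 0.0008,"dy": 0.0002,"dz": 0,"roll": 0},
  {"jaw": 0,"dx": 0,"dy": 0,"dz": 0,"roll": 0},
  {"jaw": 0,"dx": 0,"dy": 0,"dz": 0,"roll": 0},
  {"jaw": 0,"dx": 0,"dy": 0,"dz": 0,"roll": 0},
  {"jaw": 0,"dx": 0,"dy": 0,"dz": 0,"roll": 0},
  {"jaw": 0,"dx": 0,"dy": 0,"dz": 0,"roll": 0},
  {"jaw": 0,"dx": 0,"dy": 0,"dz": 0,"roll": 0},
  {"jaw": 0,"dx": 0,"dy": 0,"dz": 0,"roll": 0},
  {"jaw": 0,"dx": 0,"dy": 0,"dz": 0,"roll": 0},
])

```text
t: 19.7
eef_pos: [0.4925, 0.1063, 0.1292]
ee_rot: [3.138, -0.0, -1.321]
force: [-11.5, 0.6, 11.4]
width: 0.0006
gripper_force: 7.6
```

```bash
python3 nose.py
```

```text
[-60.70585217   0.15143976  -1.93877188] [-11.49844087   0.5739766   11.36437263]
28 18.7 201.5
30 17.9 200.0
32 17.6 188.5
34 15.8 167.0
36 14.1 147.0
38 14.7 99.0
40 15.1 89.0
42 13.1 87.5
44 13.4 86.0
46 16.2 95.0
48 13.4 110.0
50 15.1 166.0
52 14.3 190.0
54 14.6 214.0
56 14.2 216.5
58 14.1 208.0
```

The push read 11.5 N and the punch did not move any further, so it is hard against the stop. I'll retreat and go to the tab.

Request:
servo_tool([
  {"jaw": 0,"dx": -0.008,"dy": -0.002,"dz": 0.001,"roll": 0},
  {"jaw": 0,"dx": -0.008,"dy": -0.002,"dz": 0.01,"roll": 0},
  {"jaw": 0,"dx": 0,"dy": 0,"dz": 0.045,"roll": 0},
  {"jaw": 0.3,"dx": 0,"dy": 0,"dz": 0.045,"roll": 0},
  {"jaw": 0.5,"dx": 0.013,"dy": 0.037,"dz": 0.035,"roll": 0},
  {"jaw": 0.5,"dx": 0.013,"dy": 0.037,"dz": 0.005,"roll": 0},
  {"jaw": 0.5,"dx": 0.013,"dy": 0.037,"dz": 0,"roll": 0},
  {"jaw": 0.5,"dx": 0.0135,"dy": 0.037,"dz": 0,"roll": 0},
  {"jaw": 0.5,"dx": 0,"dy": 0,"dz": 0,"roll": 0},
  {"jaw": 0.5,"dx": 0,"dy": 0,"dz": 0,"roll": 0},
])

```text
t: 21.0
eef_pos: [0.5307, 0.2507, 0.2702]
ee_rot: [3.141, -0.0, -1.321]
force: [0.1, -0.2, -0.1]
width: 0.0438
gripper_force: 0.0
```

```bash
cat > tab.py <<'E'
from h import *
s=get_state();print(s["eef_pos"],s["force"])
def tab(t): return w([-32,45-110*np.cos(t),23.5+110*np.sin(t)])
for n in("side","scene"):
    im,d,W,c=cloud(n); np.savez(f"/tmp/{n}3.npz",im=im,d=d,W=W); L=l(W); hsv=cv2.cvtColor(im,cv2.COLOR_RGB2HSV)
    m=(abs(L[...,0]+32)<25)&(abs(L[...,1])<170)&(L[...,2]>10)&(L[...,2]<150)&((hsv[...,0]<6)|(hsv[...,0]>174))&(hsv[...,1]>170)
    if m.sum()>3:
        q=np.median(L[m],0); print(n,m.sum(),np.round(q,1),"th",np.arctan2(q[2]-23.5,45-q[1]),"r",np.hypot(q[2]-23.5,45-q[1]))
E
python3 tab.py
```

```text
[0.53071674 0.25074531 0.27022675] [ 0.07778005 -0.16585518 -0.10383664]
side 25 [-35.1 137.4  96.8] th 2.4709566456471133 r 117.9789479195846
scene 31 [-30.6 131.1  93.9] th 2.455802011867434 r 111.20389386415837
```

Request:
servo_tool([
  {"jaw": 0.5,"dx": 0,"dy": 0,"dz": -0.03,"roll": 0},
  {"jaw": 0.5,"dx": 0,"dy": 0,"dz": -0.03,"roll": 0},
  {"jaw": 0.5,"dx": 0,"dy": 0,"dz": -0.02,"roll": 0},
  {"jaw": 0.5,"dx": 0,"dy": 0,"dz": -0.008,"roll": 0},
  {"jaw": 0.1,"dx": 0,"dy": 0,"dz": 0,"roll": 0},
  {"jaw": 0.1,"dx": 0,"dy": 0,"dz": 0,"roll": 0},
  {"jaw": 0.1,"dx": 0,"dy": 0,"dz": 0,"roll": 0},
  {"jaw": 0.1,"dx": 0,"dy": 0,"dz": 0,"roll": 0},
  {"jaw": 0.1,"dx": 0,"dy": 0,"dz": 0,"roll": 0},
  {"jaw": 0.1,"dx": 0,"dy": 0,"dz": 0,"roll": 0},
], newtons=8)

```text
t: 22.35
eef_pos: [0.5302, 0.2507, 0.1826]
ee_rot: [3.14, 0.0, -1.321]
force: [-4.3, 0.0, 4.4]
width: 0.021
gripper_force: 7.0
```

Request:
servo_tool([
  {"jaw": 0.1,"dx": 0.0049,"dy": -0.005,"dz": 0.0062,"roll": 0},
  {"jaw": 0.1,"dx": 0.0049,"dy": -0.006,"dz": 0.0057,"roll": 0},
  {"jaw": 0.1,"dx": 0.0048,"dy": -0.0066,"dz": 0.0051,"roll": 0},
  {"jaw": 0.1,"dx": 0.0049,"dy": -0.0082,"dz": 0.005,"roll": 0},
  {"jaw": 0.1,"dx": 0.0049,"dy": -0.0088,"dz": 0.0044,"roll": 0},
  {"jaw": 0.1,"dx": 0.0048,"dy": -0.0094,"dz": 0.0037,"roll": 0},
  {"jaw": 0.1,"dx": 0,"dy": 0,"dz": 0,"roll": 0},
  {"jaw": 0.1,"dx": 0,"dy": 0,"dz": 0,"roll": 0},
  {"jaw": 0.1,"dx": 0,"dy": 0,"dz": 0,"roll": 0},
  {"jaw": 0.1,"dx": 0,"dy": 0,"dz": 0,"roll": 0},
], newtons=8)

```text
t: 23.6
eef_pos: [0.5607, 0.2078, 0.2135]
ee_rot: [-3.139, 0.001, -1.321]
force: [-2.2, 2.7, 7.2]
width: 0.0246
gripper_force: 9.0
```

```bash
python3 tab.py
```

```text
[0.56067972 0.20777128 0.21353767] [-2.16541025  2.72376878  7.16715966]
side 29 [-30.3  78.  138.6] th 1.850040685599762 r 119.77476189098984
scene 39 [-31.7  71.3 136.2] th 1.8004316020165054 r 115.7275351358957
```

The keeper follows (θ ≈ 1.83). I'll carry it over the top.

Request:
servo_tool([
  {"jaw": 0.1,"dx": 0.0044,"dy": -0.011,"dz": 0.0028,"roll": 0},
  {"jaw": 0.1,"dx": 0.0039,"dy": -0.0113,"dz": 0.0017,"roll": 0},
  {"jaw": 0.1,"dx": 0.0033,"dy": -0.0115,"dz": 0.0006,"roll": 0},
  {"jaw": 0.1,"dx": 0.0026,"dy": -0.0115,"dz": -0.0006,"roll": 0},
  {"jaw": 0.1,"dx": 0.002,"dy": -0.0115,"dz": -0.0016,"roll": 0},
  {"jaw": 0.1,"dx": 0.0013,"dy": -0.0113,"dz": -0.0026,"roll": 0},
  {"jaw": 0.1,"dx": 0.0006,"dy": -0.0105,"dz": -0.0035,"roll": 0},
  {"jaw": 0.1,"dx": 0,"dy": -0.01,"dz": -0.0043,"roll": 0},
  {"jaw": 0.1,"dx": -0.0006,"dy": -0.0097,"dz": -0.0051,"roll": 0},
  {"jaw": 0.1,"dx": 0,"dy": 0,"dz": 0,"roll": 0},
], newtons=8)

```text
t: 24.95
eef_pos: [0.5775, 0.1078, 0.1991]
ee_rot: [3.141, -0.0, -1.322]
force: [-0.3, -0.6, 0.6]
width: 0.0087
gripper_force: 0.0
```

```bash
python3 tab.py
```

```text
[0.57753622 0.10779965 0.19913619] [-0.34796643 -0.59996316  0.56406202]
side 7 [-38.5 -41.7  95.3] th 0.6916273460275513 r 112.51250030409456
scene 16 [-33.2 -47.  103.3] th 0.7144448421808951 r 121.81792512536768
```

Run:
```python
from h import *
p=get_state()["eef_pos"]
for k in (0,10,20,40,60): print(k,np.round(l(p+[0,0,k/1000]),1))
z=np.load("/tmp/side3.npz");z2=np.load("/tmp/scene3.npz")
cv2.imwrite("pics/slip.png",cv2.resize(np.hstack([z["im"][115:220,200:312,::-1],z2["im"][120:225,215:327,::-1]]),None,fx=3.5,fy=3.5,interpolation=cv2.INTER_CUBIC))
```

```text
0 [-23.8 -18.8 100.7]
10 [-28.8 -18.8 109.4]
20 [-33.8 -18.8 118.1]
40 [-43.8 -18.8 135.4]
60 [-53.8 -18.8 152.7]
```

View pics/slip.png

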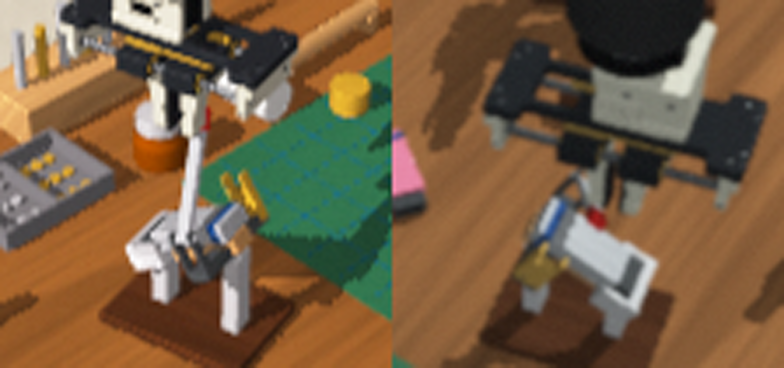

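The picture shows the fingers slipped off onto the back (upper) side of the bar at (595,200), with the tab at (595,215) and θ ≈ 0.75. From here I can press it down with closed fingers.

Run:
```python
from h import *
p=get_state()["eef_pos"]
for a in ([-32,-28,106],[-32,-28,65],[-32,-28,85],[-32,-62,90],[-32,-64,36],[-32,-65,31]):
    q=w(a); print(a,np.round(q,4),"d",np.round(q-p,4)); p=q
```

```text
[-32, -28, 106] [0.5758 0.0985 0.2083] d [-0.0021 -0.01    0.0087]
[-32, -28, 65] [0.556  0.0935 0.1728] d [-0.0199 -0.0051 -0.0355]
[-32, -28, 85] [0.5656 0.0959 0.1901] d [0.0097 0.0025 0.0173]
[-32, -62, 90] [0.5765 0.0636 0.1945] d [ 0.0108 -0.0323  0.0043]
[-32, -64, 36] [0.5508 0.055  0.1477] d [-0.0257 -0.0086 -0.0468]
[-32, -65, 31] [0.5486 0.0534 0.1434] d [-0.0022 -0.0016 -0.0043]
```

Request:
servo_tool([
  {"jaw": 0,"dx": 0,"dy": 0,"dz": 0.005,"roll": 0},
  {"jaw": 0,"dx": -0.002,"dy": -0.005,"dz": 0.0037,"roll": 0},
  {"jaw": 0,"dx": 0,"dy": -0.005,"dz": 0,"roll": 0},
  {"jaw": 0,"dx": -0.004,"dy": -0.001,"dz": -0.007,"roll": 0},
  {"jaw": 0,"dx": -0.004,"dy": -0.001,"dz": -0.007,"roll": 0},
  {"jaw": 0,"dx": -0.004,"dy": -0.001,"dz": -0.007,"roll": 0},
  {"jaw": 0,"dx": -0.004,"dy": -0.001,"dz": -0.007,"roll": 0},
  {"jaw": 0,"dx": -0.004,"dy": -0.001,"dz": -0.0075,"roll": 0},
  {"jaw": 0,"dx": 0,"dy": 0,"dz": 0,"roll": 0},
  {"jaw": 0,"dx": 0,"dy": 0,"dz": 0,"roll": 0},
])

```text
t: 26.3
eef_pos: [0.5558, 0.0938, 0.1728]
ee_rot: [3.142, -0.0, -1.321]
force: [0.3, -0.1, 0.1]
width: 0.0006
gripper_force: 0.0
```

```bash
python3 tab.py
```

```text
[0.55584594 0.09375351 0.17280426] [ 0.30108976 -0.11953613  0.14050252]
scene 26 [-32.9 -64.7  71.7] th 0.41411726925253334 r 119.78881821325143
```

Request:
servo_tool([
  {"jaw": 0,"dx": 0.0097,"dy": 0.0025,"dz": 0.0173,"roll": 0},
  {"jaw": 0,"dx": 0.0054,"dy": -0.0163,"dz": 0.003,"roll": 0},
  {"jaw": 0,"dx": 0.0054,"dy": -0.016,"dz": 0.0013,"roll": 0},
  {"jaw": 0,"dx": 0,"dy": 0,"dz": 0,"roll": 0},
  {"jaw": 0,"dx": -0.0043,"dy": -0.0014,"dz": -0.0078,"roll": 0},
  {"jaw": 0,"dx": -0.0043,"dy": -0.0014,"dz": -0.0078,"roll": 0},
  {"jaw": 0,"dx": -0.0043,"dy": -0.0014,"dz": -0.0078,"roll": 0},
  {"jaw": 0,"dx": -0.0043,"dy": -0.0014,"dz": -0.0078,"roll": 0},
  {"jaw": 0,"dx": 0,"dy": 0,"dz": 0,"roll": 0},
  {"jaw": 0,"dx": 0,"dy": 0,"dz": 0,"roll": 0},
])

```text
t: 27.65
eef_pos: [0.5594, 0.0586, 0.1633]
ee_rot: [-3.141, 0.0, -1.321]
force: [-0.3, -0.3, -0.4]
width: 0.0003
gripper_force: 0.0
```

```bash
python3 tab.py
```

```text
[0.55935818 0.05864418 0.16327382] [-0.30284632 -0.30605826 -0.39739036]
side 12 [-37.  -55.9  47.5] th 0.2331755103939868 r 103.69504012166239
scene 14 [-30.  -73.   47.1] th 0.19729559323850565 r 120.34607731892774
```

Going well (θ ≈ 0.18). Now the final press, with small steps at the end.

Request:
servo_tool([
  {"jaw": 0,"dx": -0.0043,"dy": -0.0014,"dz": -0.0078,"roll": 0},
  {"jaw": 0,"dx": -0.004,"dy": -0.0013,"dz": -0.007,"roll": 0},
  {"jaw": 0,"dx": -0.001,"dy": -0.0005,"dz": -0.002,"roll": 0},
  {"jaw": 0,"dx": -0.001,"dy": -0.0005,"dz": -0.002,"roll": 0},
  {"jaw": 0,"dx": 0,"dy": 0,"dz": -0.001,"roll": 0},
  {"jaw": 0,"dx": 0,"dy": 0,"dz": 0,"roll": 0},
  {"jaw": 0,"dx": 0,"dy": 0,"dz": 0,"roll": 0},
  {"jaw": 0,"dx": 0,"dy": 0,"dz": 0,"roll": 0},
  {"jaw": 0,"dx": 0,"dy": 0,"dz": 0,"roll": 0},
  {"jaw": 0,"dx": 0,"dy": 0,"dz": 0,"roll": 0},
])

```text
t: 29.0
eef_pos: [0.5482, 0.0544, 0.1431]
ee_rot: [3.14, 0.0, -1.321]
force: [-5.6, 0.4, 1.6]
width: 0.0005
gripper_force: 2.4
```

```bash
python3 tab.py
```

```text
[0.54815151 0.05441442 0.14312733] [-5.63544225  0.4433609   1.64612666]
scene 9 [-32.4 -75.   25.3] th 0.01526414649021069 r 120.03573154388157
```

Request:
servo_tool([
  {"jaw": 0,"dx": -0.001,"dy": 0,"dz": -0.001,"roll": 0},
  {"jaw": 0,"dx": -0.0005,"dy": 0,"dz": -0.001,"roll": 0},
  {"jaw": 0,"dx": 0,"dy": 0,"dz": 0,"roll": 0},
  {"jaw": 0,"dx": 0,"dy": 0,"dz": 0,"roll": 0},
  {"jaw": 0,"dx": 0,"dy": 0,"dz": 0,"roll": 0},
  {"jaw": 0,"dx": 0,"dy": 0,"dz": 0,"roll": 0},
  {"jaw": 0,"dx": 0,"dy": 0,"dz": 0,"roll": 0},
  {"jaw": 0,"dx": 0,"dy": 0,"dz": 0,"roll": 0},
  {"jaw": 0,"dx": 0,"dy": 0,"dz": 0,"roll": 0},
  {"jaw": 0,"dx": 0,"dy": 0,"dz": 0,"roll": 0},
])

```text
t: 30.35
eef_pos: [0.548, 0.0545, 0.1426]
ee_rot: [-3.14, -0.001, -1.321]
force: [-3.8, -1.1, 8.7]
width: 0.0005
gripper_force: 5.1
```

A firm stop at 8.7 N. I'll back away upward and check.

Request:
servo_tool([
  {"jaw": 0,"dx": 0,"dy": 0,"dz": 0.005,"roll": 0},
  {"jaw": 0,"dx": 0,"dy": 0,"dz": 0.02,"roll": 0},
  {"jaw": 0,"dx": 0,"dy": 0,"dz": 0.04,"roll": 0},
  {"jaw": 0,"dx": 0,"dy": 0,"dz": 0.04,"roll": 0},
  {"jaw": 0,"dx": 0,"dy": -0.04,"dz": 0.03,"roll": 0},
  {"jaw": 0,"dx": 0,"dy": -0.05,"dz": 0,"roll": 0},
  {"jaw": 0,"dx": 0,"dy": -0.05,"dz": 0,"roll": 0},
  {"jaw": 0,"dx": 0,"dy": -0.04,"dz": 0,"roll": 0},
  {"jaw": 0,"dx": 0,"dy": 0,"dz": 0,"roll": 0},
  {"jaw": 0,"dx": 0,"dy": 0,"dz": 0,"roll": 0},
])

```text
t: 31.6
eef_pos: [0.5478, -0.1254, 0.2765]
ee_rot: [-3.141, -0.0, -1.322]
force: [-0.3, -0.1, -0.5]
width: 0.0006
gripper_force: 0.0
```

Run:
```python
from tab import *
z=np.load("/tmp/side3.npz");z2=np.load("/tmp/scene3.npz")
cv2.imwrite("pics/end.png",cv2.resize(np.hstack([z["im"][135:240,200:312,::-1],z2["im"][130:235,205:317,::-1]]),None,fx=3.5,fy=3.5,interpolation=cv2.INTER_CUBIC))
L=l(z2["W"]); s=cv2.cvtColor(z2["im"],cv2.COLOR_RGB2HSV)
for a in range(-80,45,10):
    q=(abs(L[...,0]+32)<5)&(L[...,1]>a)&(L[...,1]<a+10)&(L[...,2]>12)&(L[...,2]<45)
    if q.sum(): print(a,q.sum(),np.round(np.median(L[q][:,2]),1))
V=z2["im"].max(-1)
q0=(abs(L[...,1])<12)&(L[...,2]>5)&(L[...,2]<24)
for k in range(26,60,2):
    a=q0&(L[...,0]>=k)&(L[...,0]<k+2)
    if a.sum(): print(k,np.round(np.median(L[a][:,2]),1),np.median(V[a]))
```

```text
[ 0.54780022 -0.12543419  0.27647687] [-0.2870122  -0.06149654 -0.49659041]
side 17 [-36.8 -66.8  27.5] th 0.03585920776493555 r 111.86900095882336
scene 28 [-31.8 -67.8  27.3] th 0.03377924895660922 r 112.8719543861756
-80 12 25.1
-70 12 27.4
-60 9 28.5
-50 7 26.6
-40 10 25.9
-30 10 26.0
-20 9 27.4
-10 9 26.6
0 8 27.0
10 10 26.2
20 8 25.5
30 8 27.7
40 7 27.5
26 17.4 206.0
28 19.4 205.0
30 20.0 204.0
32 15.9 196.5
34 15.8 175.0
36 13.8 152.0
38 13.2 115.0
40 13.6 91.0
42 11.3 84.5
44 12.8 86.0
46 14.6 92.5
48 13.6 106.5
50 15.7 149.0
52 13.7 189.0
54 15.4 218.0
56 15.0 217.0
58 15.5 201.0
```

View pics/end.png

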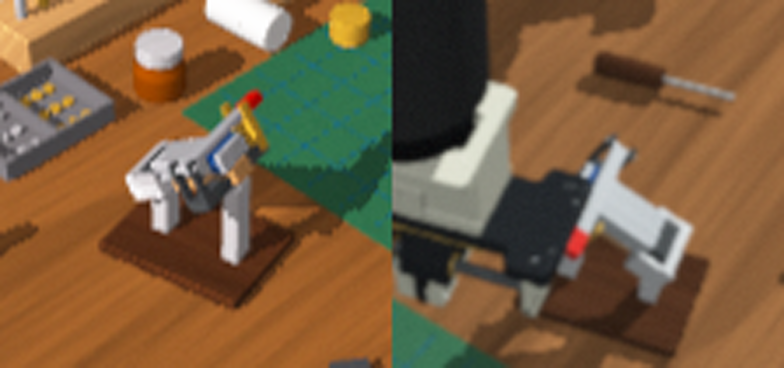

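The bar lies level across the punch, with its top at 26.5 mm as expected, and it sits in the catch with the tab at (578,243). The punch is in the shoe at (675,245), and the gripper is clear.

```bash
python3 -c "
from station import *
print(job_done())"
```

```text
the job is handed in; nothing more can be done
None
```

The wide punch lies flat on the sloped rest with its cutting end against the shoe's stop, the keeper bar is down in its brass catch, and the job is handed in; the hand-in returned no verdict.

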